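# Bring the pepper mill round on the lazy Susan and set it on the board

### The arm

A 6-joint arm with a two-finger parallel gripper is mounted at the origin on a cart in front of the work surface, level with it; the furniture and walls round the work are solid. World frame = base frame: x ahead of the robot, y to its left, z up, the work surface at z = 0. Lengths are in m, angles in rad, forces in N, time in s.
With the tool pointing down it reaches from about 0.35 to 0.775 m from the base axis. Payload 7.3 kg.
Tool frame: the origin (TCP) lies where the fingers leave the gripper's body, on its centre line; the fingertips stand 66 mm ahead of it and the grasp point (between the pads) lies 47 mm ahead of it (robot.tips_ahead is the distance from the TCP to the fingertips, in m); z points along the fingers, y is the line along which they close (so a half turn about z gives the same grasp; the last joint's range is limited). The gripper opens to 92 mm and grips with 3 to 60 N. Pads are 19 mm wide; open, the fingers measure 130 mm over their backs; the gripper's body (75 mm by 190 mm) begins 47 mm behind the grasp point.
Start: joints at [1.097, 0.342, 1.524, -0, 1.275, -0.146], TCP at [0.169, 0.497, 0.292] pointing down, gripper open.
Joint ranges: [-2.53, 2.53], [-0.77, 2.02], [0.04, 2.7], [-1, 4.14], [0.28, 2.66], [-3.11, 3.11]. Speed limits (rad/s): [2.57, 2.57, 3.14, 3.14, 3.14, 3.14].

### API

Orientations are given as [roll, pitch, yaw] about the fixed x, y, z axes, in that order (R = Rz(yaw) Ry(pitch) Rx(roll)).
In Python, from cell import robot gives the robot as it stands.
- The arm moves only by the shell command python3 -m inch 'ROWS' [FORCE]. ROWS is a JSON object of lists of equal length, an entry for each row: "travel": the shift along the tool's x, y, z in mm, a list of three; "turn": the turn about the tool's z in units of 5 degrees (1.0 is 5 degrees); "claw": the closure, from -1 (fully open) to 1 (shut). A call has 1 to 12 rows; each row is the pose to reach, as a shift and turn from the pose commanded when the call began, along the tool's axes at that moment; what a row does not reach only later rows make up. A row lasts 1/10 s, in which the tool goes at most 50 mm and 8.59 degrees, less where a joint would pass 70% of its speed; a pose out of reach is approached as far as the arm can. A call with a gripper value outside its range is refused whole. The fingers move at their own pace and stop on an object; FORCE is the grip in N (left out, the last holds). Time passes only in rows, so rows that repeat a pose let the fingers close. It gives the time, the measured TCP pose, the force, the opening and the grip force at its end, in the units of the state.
- robot.observe(): the state, without advancing time (a new reading comes with each control period).
- robot.read_camera(name): name is "scene" or "top"; returns a dict with "pixels" (480x640x3 uint8, red, green, blue), "fx", "fy", "cx", "cy" (pixels), "cam_to_world" (4x4, takes a point from camera to world coordinates). Camera axes: x right, y down, z forward; pixel columns grow to the right and rows downward; lengths in m; the calibration is good to about 2 mm. A picture is of the moment at which its call begins. There is no depth.
- robot.hand_in(): hands the job in; it is judged then, once.
The state is a dict: "time": time; "qpos": joint angles; "qvel": joint speeds; "joint_efforts": joint torques, N m; "tool_pos": TCP position; "tool_rot": TCP orientation; "contact_force": force on the tool from outside, world axes, zero at the start; "torque": the same for the moment, N m; "opening": finger opening in m; "grip_force": force on a finger pad.
Only numpy, scipy, OpenCV 4.12 (cv2) and the standard library are available. Lean on these libraries where they do the work, as an engineer would, in place of code of your own. Each camera call takes 0.05 s, during which the arm holds its last target. There are 200 camera calls.

### The job

Push the upright knob on the rim of the wooden lazy Susan to turn it anticlockwise (seen from above), so that the tall pepper mill comes round to the front, until it is firmly up against the rubber stop hidden underneath; push the lazy Susan with no more than about 18 N. Leaving it resting against that stop, lift the pepper mill off and stand it upright on the black glass board. Leave the other things standing as they are.

Things in the scene. Friction and masses are not known exactly. Their poses are not given: they have to be found in the camera images.
- hub (a point): Centre of the lazy Susan, on its axis and its upper surface, 38 mm above the worktop. A round brown wooden plate, 232 mm in diameter, 13 mm thick, on a fixed foot. It turns stiffly about the upright axis here (1 to 3 N at the knob keeps it moving) and stays where it is left. Its axes turn with the plate: x points from the mill's place over the centre, y from the knob over the centre.
- knob (a point): Middle of the one upright wooden knob on the rim of the lazy Susan, 16 to 20 mm in diameter, 52 mm high, 103 mm from the axis; this point is 26 mm above the plate. From above it is 90 degrees anticlockwise of the mill's place. It starts near the front; the turn of 55 to 120 degrees anticlockwise ends with the knob at the right (-y) and the mill at the front (-x).
- seat (a point): The mill's place on the plate, 60 mm from its axis. The rubber stop under the plate is unseen and not measured: it ends the turn up to 0.3 rad before or after the mill is exactly at -x of the hub. It is springy: from first touch the force at the knob rises 2 to 3 N per mm over the 1 to 3 N of friction; 8 to 13 N is firmly home. Let go slowly; the plate springs back a few mm and stays resting on the stop.
- mill_mid (a point): Centre, half-way up, of the dark wooden pepper mill, 58 mm in diameter, 170 mm high, loose on the mill's place; z points up along it. Its bottom is 85 mm below this point. Its rounded head, 38 to 74 mm above this point, is 50 mm wide, with a 12 mm metal button on top (up to 85 mm above). Take it by the head from above, about 50 mm above this point.
- board_mid (a point): Centre of the upper face of the black glass board lying on the worktop, 385 x 285 mm and 8 mm thick, fixed; the longer side is along its x axis, the upper face is 8 mm above the worktop.
- salt: Salt shaker, 44 mm in diameter and 90 mm high, loose on the lazy Susan, about 60 mm from its axis (opposite the mill or opposite the knob); origin at the centre of its underside. To stay standing on the lazy Susan.
- jar: Glass spice jar with a flat cap, 47 mm in diameter and 97 mm high, loose on the lazy Susan on the other of these two places; origin at the centre of its underside. To stay standing on the lazy Susan.
- cup: Small two-tone cup, 65 x 92 x 50 mm, loose near the far right corner of the board, about 150 mm from the board's centre; origin at its underside. To be left alone.
- timer: Round egg timer, 66 mm in diameter and 55 mm high, loose on the worktop between the lazy Susan and the board; origin at the centre of its underside. To be left alone.
There are look-alikes about, which are no part of the job. Leave any orange or red look-alike of the part that bears mill_mid alone.

How it is judged:
By the outcome, as a careful person would: the job done as asked, in the order asked, and still so for the second after the job is handed in, with the robot touching nothing.
It also fails if it takes over 72 s, if anything falls off the work surface, if the arm or the gripper's body presses on something with over 40 N, if the wrist force passes 120 N, or if a joint passes its speed limit or range.

## Working session

There is one attempt and no reset: what is moved stays moved. The work goes in short steps, Python scripts to look and compute and a shell command to move; the robot and the scene stay as the last step left them, time stands still between calls to the robot, and variables do not carry over. Pictures are saved under pics/ and viewed, at most 10 in all, crops included, and the job is handed in when it is done.

```bash
mkdir -p pics; ls; python3 - <<'E'
from cell import robot
import cv2,numpy as np
for n in("scene","top"):
    c=robot.read_camera(n);cv2.imwrite(f"pics/{n}0.png",c["pixels"][:,:,::-1]);np.save(n+"T.npy",c["cam_to_world"])
    print(n,c["fx"],c["fy"],c["cx"],c["cy"],np.round(c["cam_to_world"],4).tolist())
print(robot.observe())
E
```

```text
pics
scene 450.4425970810615 450.4425970810615 323.92215464531245 247.6076749478158 [[-0.7577, -0.4599, 0.4631, -0.2752], [-0.6526, 0.5297, -0.5417, 0.9549], [0.0038, -0.7127, -0.7015, 1.1809], [0.0, 0.0, 0.0, 1.0]]
top 433.9333815573196 433.9333815573196 313.88398717864294 240.57812421103847 [[-0.0192, -0.9812, 0.192, 0.2054], [-0.9998, 0.0196, -0.0002, 0.1152], [-0.0036, -0.192, -0.9814, 1.2749], [0.0, 0.0, 0.0, 1.0]]
{'time': 0.1, 'qpos': array([ 1.09699088e+00,  3.42673764e-01,  1.52488559e+00, -3.01243379e-06,
        1.27539838e+00, -1.46016854e-01]), 'qvel': array([ 1.33391813e-03, -1.94889847e-03, -1.47365382e-03,  1.91190796e-03,
        2.84855845e-05, -5.68122186e-04]), 'joint_efforts': array([ 9.57057491e-04, -4.32005167e+01, -2.44694996e+01,  7.18111731e-02,
        5.25452534e-02, -6.63096807e-05]), 'tool_pos': array([0.16889298, 0.49681953, 0.29161617]), 'tool_rot': array([-3.14024168e+00, -1.95767206e-04,  2.81380481e+00]), 'contact_force': array([ 0.66737763,  0.23361036, -0.04298768]), 'torque': array([ 0.0381642 ,  0.03600751, -0.01038834]), 'grip_force': 0.0, 'opening': 0.09143668728592776}
```

View pics/scene0.png

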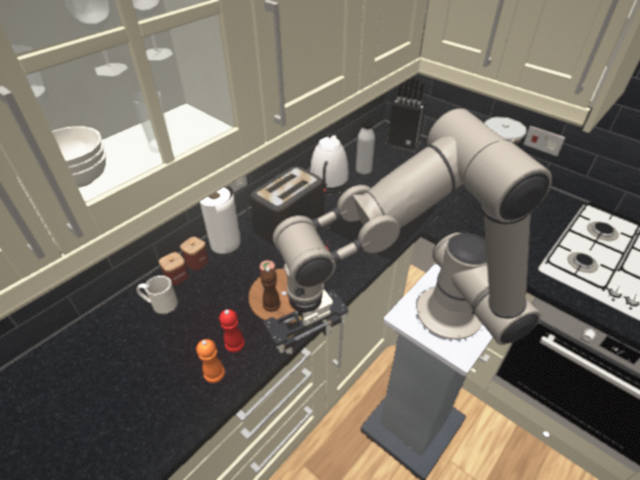

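View pics/top0.png

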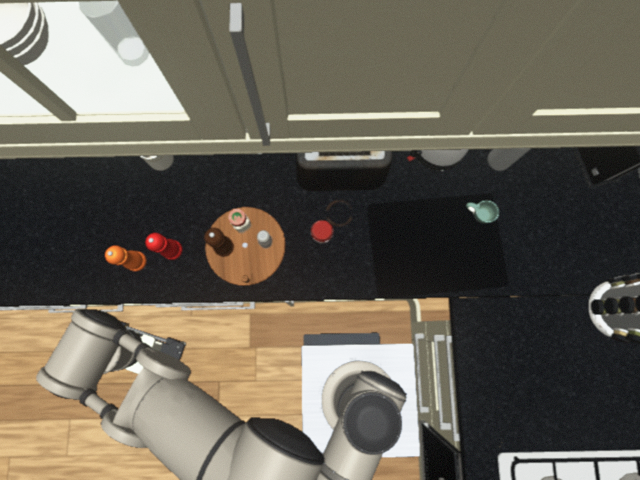

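Top view: the plate centre is about (245,246), with the knob at (246,280) at the front. The dark mill is at (217,241), the jar at (238,218), the salt at (263,238), the timer at (321,232), the board around (438,243) and the cup at (484,211). There are three mill candidates: orange (118,256), red (157,242) and dark brown (215,238). Only the dark brown one stands on the plate, 90° clockwise of the knob, so it is the one meant. I'll measure and confirm it in a crop.

```bash
cat > h.py <<'E'
from cell import robot
import cv2,numpy as np
def ray(c,u,v):
    T=c["cam_to_world"];d=T[:3,:3]@[(u-c["cx"])/c["fx"],(v-c["cy"])/c["fy"],1];return T[:3,3],d/np.linalg.norm(d)
def plane(c,u,v,z):
    o,d=ray(c,u,v);return (o+d*(z-o[2])/d[2])
def proj(c,p):
    q=np.linalg.inv(c["cam_to_world"])@np.append(p,1);return c["fx"]*q[0]/q[2]+c["cx"],c["fy"]*q[1]/q[2]+c["cy"]
E
python3 - <<'E'
from h import *
c=robot.read_camera("top");im=c["pixels"][:,:,::-1].copy()
hsv=cv2.cvtColor(im,cv2.COLOR_BGR2HSV)
m=cv2.inRange(hsv,(5,90,90),(20,255,255));m[:200]=0;m[290:]=0;m[:,:195]=0;m[:,295:]=0
k=max(cv2.findContours(m,0,cv2.CHAIN_APPROX_NONE)[0],key=cv2.contourArea)
h=cv2.convexHull(k)[:,0]
P=np.array([plane(c,*p,0.038)[:2] for p in k[:,0]])
A=np.c_[P,np.ones(len(P))]
w=np.ones(len(P),bool)
for _ in range(6):
    s=np.linalg.lstsq(A[w],-(P[w]**2).sum(1),rcond=None)[0];ctr=-s[:2]/2;r=np.sqrt(ctr@ctr-s[2]);w=abs(np.hypot(*(P-ctr).T)-r)<.005
print("hub",ctr,"r",r,w.sum(),len(w))
b=cv2.inRange(im,(0,0,0),(14,14,14));b[:185]=0;b[300:]=0;b[:,:360]=0;b[:,515:]=0
k=max(cv2.findContours(b,0,2)[0],key=cv2.contourArea)
q=np.array([plane(c,*p,.008)[:2] for p in k[:,0]],np.float32)
R=cv2.minAreaRect(q);print("board",R)
for n,u,v,z in(("knobtop",246,278,.09),("milltop",212,234,.208),("timer",321,230,.055),("cup",484,211,.05),("salt",263,236,.128),("jar",237,214,.135)):print(n,plane(c,u,v,z))
a=cv2.resize(im[195:300,185:345],None,fx=5,fy=5,interpolation=cv2.INTER_CUBIC);cv2.imwrite("pics/c1.png",a)
E
```

```text
hub [0.43818851 0.31559061] r 0.1145068769495312 208 266
board ((0.27914515137672424, -0.40963172912597656), (0.0, 0.0), 0.0)
knobtop [0.33658694 0.30277348 0.09      ]
milltop [0.43613456 0.37083314 0.208     ]
timer [0.4747177  0.09386365 0.055     ]
cup [ 0.52293577 -0.38187787  0.05      ]
salt [0.44515656 0.25206935 0.128     ]
jar [0.50601693 0.32193723 0.135     ]
```

View pics/c1.png

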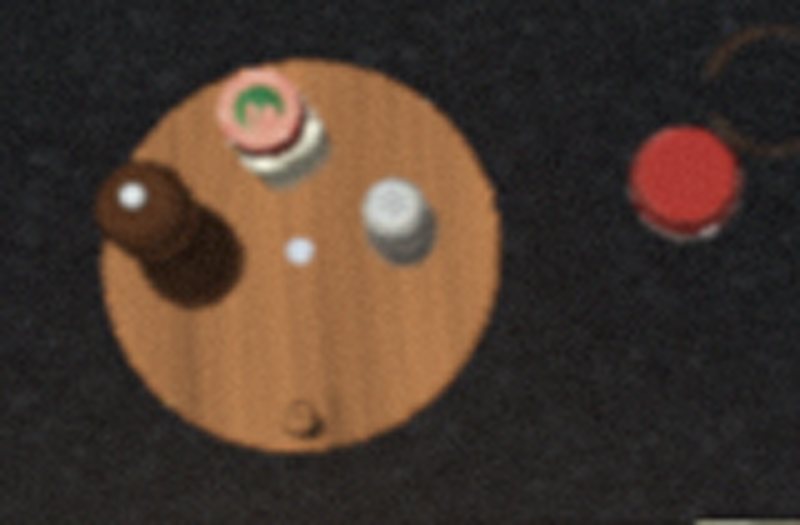

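The crop confirms it: the dark mill with its metal button at crop (131,195), i.e. image (211,234), stands on the plate. The knob top is at crop (301,417) and the hub at (300,250). The knob comes out 102 mm from the hub and the mill 56 mm, both as described. Next I move above the clockwise side of the knob.

```bash
python3 -m inch '{"travel":[[-20,-9,0],[-60,-26,0],[-100,-43,0],[-140,-60,0],[-170,-73,0],[-195,-84,0],[-207,-89,0],[-207,-89,0],[-207,-89,0],[-207,-89,0],[-207,-89,0],[-207,-89,0]],"turn":[1,2.5,4,5.5,7,8.5,10,11.5,13,14.5,16,17.5],"claw":[1,1,1,1,1,1,1,1,1,1,1,1]}' 10
python3 -m inch '{"travel":[[0,0,0],[0,0,0],[0,0,0],[0,0,0],[0,0,0],[0,0,0],[0,0,0],[0,0,0],[0,0,0],[0,0,0]],"turn":[1.5,3,4.5,6,7.5,9,10.5,12,13.6,13.6],"claw":[1,1,1,1,1,1,1,1,1,1]}'
python3 - <<'E'
from h import *
for a in np.arange(2.5,31,2.5):
    s,k=np.sin(np.radians(a)),np.cos(np.radians(a));R,B=103,28.5
    print(a,round(-(R*k+B*s-R),1),round(R*s-B*k+B,1))
c=robot.read_camera("top");im=c["pixels"][:,:,::-1]
for u,v in((369,205),(495,196),(508,288),(375,294)):print(plane(c,u,v,.008))
print(robot.observe()["contact_force"])
E
```

```text
time: 1.35
tool_pos: [0.3362, 0.346, 0.292]
tool_rot: [-3.141, 0.0, 1.281]
contact_force: [-0.2, -0.9, -0.3]
opening: 0.002
grip_force: 0.0
time: 2.35
tool_pos: [0.3362, 0.3461, 0.292]
tool_rot: [3.141, 0.0, 0.099]
contact_force: [0.2, 0.4, -0.0]
opening: 0.0009
grip_force: 0.0
2.5 -1.1 4.5
5.0 -2.1 9.1
7.5 -2.8 13.7
10.0 -3.4 18.3
12.5 -3.7 23.0
15.0 -3.9 27.6
17.5 -3.8 32.3
20.0 -3.5 36.9
22.5 -3.1 41.6
25.0 -2.4 46.2
27.5 -1.5 50.8
30.0 -0.5 55.3
[ 0.5595231 -0.0537139  0.008    ]
[ 0.58002903 -0.43664312  0.008     ]
[ 0.30155434 -0.44677659  0.008     ]
[ 0.29173933 -0.05945469  0.008     ]
[-0.71405957  0.7119785  -0.82330103]
```

```bash
python3 -m inch '{"travel":[[0,0,20],[0,0,50],[0,0,80],[0,0,110],[0,0,135],[0,0,155],[0,0,165],[0,0,168],[0,0,168]],"turn":[0,0,0,0,0,0,0,0,0],"claw":[1,1,1,1,1,1,1,1,1]}'
python3 -m inch '{"travel":[[0,3,0],[0,6,0],[0,8,0],[0,10,0],[0,11,0],[0,11,0]],"turn":[0,0,0,0,0,0],"claw":[1,1,1,1,1,1]}'
python3 - <<'E'
from h import *
c=robot.read_camera("top");a=c["pixels"][190:300,170:330,::-1];cv2.imwrite("pics/c2.png",cv2.resize(a,None,fx=5,fy=5,interpolation=cv2.INTER_CUBIC))
E
```

```text
time: 3.3
tool_pos: [0.3365, 0.3463, 0.1245]
tool_rot: [-3.141, -0.0, 0.101]
contact_force: [-0.2, 0.5, -0.2]
opening: 0.0002
grip_force: 0.0
time: 3.9
tool_pos: [0.3376, 0.3354, 0.1245]
tool_rot: [-3.141, -0.001, 0.1]
contact_force: [-1.3, 1.5, 1.4]
opening: 0.0003
grip_force: 1.1
```

View pics/c2.png

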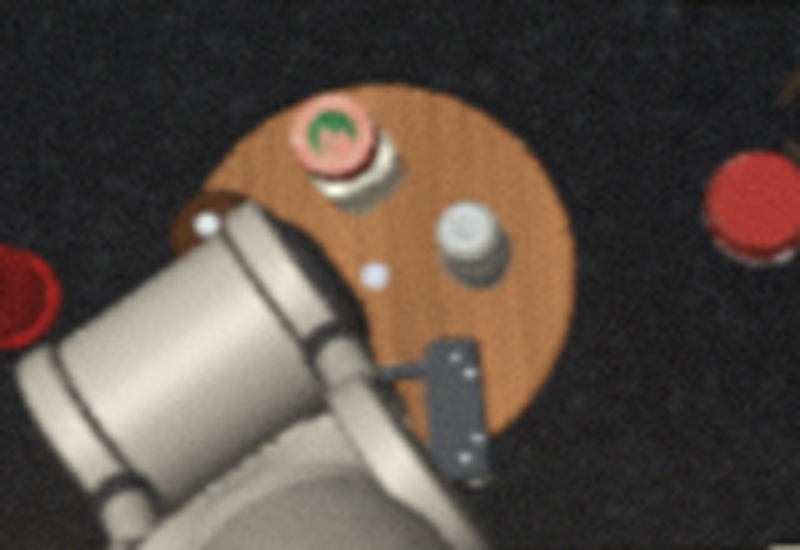

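The gripper is beside the knob, with its dark body at crop (460,410). The mill head at crop (205,225) and the salt and jar are clear. I start the arc.

```bash
python3 -m inch '{"travel":[[-0.5,2,0],[-1.1,4.5,0],[-2.1,9.1,0],[-2.8,13.7,0],[-3.4,18.3,0],[-3.7,23,0],[-3.9,27.6,0],[-3.8,32.3,0],[-3.5,36.9,0],[-3.1,41.6,0],[-2.8,44,0],[-2.8,44,0]],"turn":[-0.2,-0.5,-1,-1.5,-2,-2.5,-3,-3.5,-4,-4.5,-4.8,-4.8],"claw":[1,1,1,1,1,1,1,1,1,1,1,1]}'; python3 - <<'E'
from h import *
s=robot.observe();p=s["tool_pos"][:2]-[.438,.3155];y=s["tool_rot"][2];x=np.array([np.cos(y),np.sin(y)]);t=np.array([np.sin(y),-np.cos(y)])
print("r,t comps",-p@x,p@t,"F",s["contact_force"][:2]@x,s["contact_force"][:2]@t)
E
```

```text
time: 5.15
tool_pos: [0.3392, 0.2909, 0.1242]
tool_rot: [3.141, 0.0, 0.519]
contact_force: [-0.5, -0.2, -0.1]
opening: 0.0004
grip_force: 0.2
r,t comps 0.09804658410059229 -0.027672254912536134 F -0.5042056432670958 -0.034772567612976174
```

```bash
python3 -m inch '{"travel":[[-1.6,2,0],[-3.1,4.5,0],[-4.1,9.1,0],[-4.8,13.7,0],[-5.4,18.3,0],[-5.7,23,0],[-5.9,27.6,0],[-5.8,32.3,0],[-5.5,36.9,0],[-5.1,41.6,0]],"turn":[-0.2,-0.5,-1,-1.5,-2,-2.5,-3,-3.5,-4,-4.5],"claw":[1,1,1,1,1,1,1,1,1,1]}'; cat >> h.py <<'E'
def rep():
    s=robot.observe();p=s["tool_pos"][:2]-[.438,.3155];y=s["tool_rot"][2];x=np.array([np.cos(y),np.sin(y)]);t=np.array([np.sin(y),-np.cos(y)])
    print("r,t",-p@x,p@t,"F",s["contact_force"][:2]@x,s["contact_force"][:2]@t)
E
python3 - <<'E'
from h import *
rep()
c=robot.read_camera("top");a=c["pixels"][190:300,170:330,::-1];cv2.imwrite("pics/c3.png",cv2.resize(a,None,fx=5,fy=5,interpolation=cv2.INTER_CUBIC))
E
```

```text
time: 6.15
tool_pos: [0.355, 0.2525, 0.1241]
tool_rot: [-3.141, 0.0, 0.914]
contact_force: [-0.5, 3.7, 0.8]
opening: 0.0005
grip_force: 1.5
r,t 0.10063906789410161 -0.027265861484126398 F 2.631735802965589 -2.6653381176002418
```

View pics/c3.png

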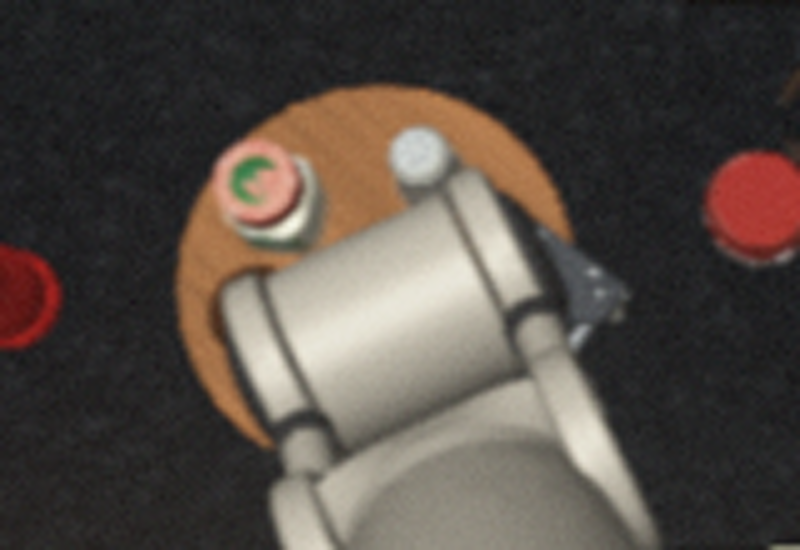

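The plate turns with the knob, at about 47° so far, and everything on it is still standing. I continue 15°, then go in 4 mm steps.

```bash
python3 -m inch '{"travel":[[-0.6,2.2,0],[-1.1,4.5,0],[-1.6,6.8,0],[-2.1,9.1,0],[-2.5,11.4,0],[-2.8,13.7,0],[-2.8,13.7,0]],"turn":[-0.25,-0.5,-0.75,-1,-1.25,-1.5,-1.5],"claw":[1,1,1,1,1,1,1]}'; python3 -c "from h import *;rep()"; python3 -m inch '{"travel":[[-0.6,2.2,0],[-1.1,4.2,0],[-1.1,4.2,0]],"turn":[-0.25,-0.45,-0.45],"claw":[1,1,1]}'; python3 -c "from h import *;rep()"
```

```text
time: 6.9
tool_pos: [0.3646, 0.2416, 0.1242]
tool_rot: [3.141, 0.0, 1.043]
contact_force: [-0.8, 1.4, -0.6]
opening: 0.0003
grip_force: 0.5
r,t 0.10081991756576472 -0.026202562763856928 F 0.8540098964089868 -1.3937846444203164
time: 7.2
tool_pos: [0.3676, 0.2386, 0.1242]
tool_rot: [3.141, -0.0, 1.082]
contact_force: [-1.4, 1.3, -0.0]
opening: 0.0004
grip_force: 0.7
r,t 0.10090199798774589 -0.026075412130209367 F 0.501164032342915 -1.8557525067749654
```

```bash
python3 -m inch '{"travel":[[-0.6,2.2,0],[-1.1,4.2,0],[-1.1,4.2,0]],"turn":[-0.25,-0.45,-0.45],"claw":[1,1,1]}'; python3 -c "from h import *;rep()"
```

```text
time: 7.5
tool_pos: [0.3709, 0.2357, 0.1242]
tool_rot: [3.141, -0.0, 1.121]
contact_force: [-1.3, 0.9, -0.4]
opening: 0.0007
grip_force: 0.7
r,t 0.10103843109766482 -0.02581815592556038 F 0.2647921274996911 -1.5895859080321582
```

```bash
python3 -m inch '{"travel":[[-0.6,2.2,0],[-1.1,4.2,0],[-1.5,6.4,0],[-1.9,8.4,0],[-1.9,8.4,0]],"turn":[-0.25,-0.45,-0.7,-0.9,-0.9],"claw":[1,1,1,1,1]}'; python3 -c "from h import *;rep()"
```

```text
time: 8.0
tool_pos: [0.3777, 0.2303, 0.1242]
tool_rot: [3.141, -0.0, 1.2]
contact_force: [-0.2, 1.5, -0.5]
opening: 0.0006
grip_force: 0.6
r,t 0.1012717088239929 -0.025352724662727904 F 1.3571445038498937 -0.7726740705411888
```

```bash
python3 -m inch '{"travel":[[-0.6,2.2,0],[-1.1,4.2,0],[-1.1,4.2,0]],"turn":[-0.25,-0.45,-0.45],"claw":[1,1,1]}'; python3 -c "from h import *;rep()"
```

```text
time: 8.3
tool_pos: [0.3811, 0.2278, 0.1243]
tool_rot: [3.141, -0.0, 1.239]
contact_force: [-0.9, 1.7, -0.5]
opening: 0.0005
grip_force: 0.6
r,t 0.1014302842807618 -0.02522690683487555 F 1.2706666522157102 -1.3794280528013263
```

```bash
python3 -m inch '{"travel":[[-0.5,2,0],[-0.9,3.5,0],[-0.9,3.5,0]],"turn":[-0.2,-0.4,-0.4],"claw":[1,1,1]}'; python3 -c "from h import *;rep()"
```

```text
time: 8.6
tool_pos: [0.3841, 0.2259, 0.1242]
tool_rot: [3.141, -0.0, 1.274]
contact_force: [-0.8, 1.5, 0.3]
opening: 0.0004
grip_force: 0.9
r,t 0.10148615318916021 -0.025395521485137545 F 1.1662784228107794 -1.2020474712114888
```

```bash
python3 -m inch '{"travel":[[-0.5,2.2,0],[-1,4.2,0],[-1,4.2,0]],"turn":[-0.25,-0.45,-0.45],"claw":[1,1,1]}'; python3 -c "from h import *;rep()"
```

```text
time: 8.9
tool_pos: [0.3879, 0.2236, 0.1242]
tool_rot: [3.141, -0.0, 1.313]
contact_force: [-1.4, 1.7, -0.6]
opening: 0.0007
grip_force: 0.7
r,t 0.1015790278617411 -0.025061437971320957 F 1.3265397904161453 -1.8171418705507274
```

```bash
python3 -m inch '{"travel":[[-0.5,2.2,0],[-1,4.2,0],[-1,4.2,0]],"turn":[-0.25,-0.45,-0.45],"claw":[1,1,1]}'; python3 -c "from h import *;rep()"
```

```text
time: 9.2
tool_pos: [0.3917, 0.2216, 0.1242]
tool_rot: [3.141, -0.0, 1.353]
contact_force: [-1.4, 1.4, 1.0]
opening: 0.0004
grip_force: 0.7
r,t 0.1016859484362202 -0.024883637205357113 F 1.0562379451942026 -1.6330737281238723
```

```bash
python3 -m inch '{"travel":[[-0.5,2.2,0],[-1,4.2,0],[-1,4.2,0]],"turn":[-0.25,-0.45,-0.45],"claw":[1,1,1]}'; python3 -c "from h import *;rep()"
```

```text
time: 9.5
tool_pos: [0.3954, 0.2198, 0.1242]
tool_rot: [-3.141, -0.0, 1.392]
contact_force: [-2.6, 2.5, 0.8]
opening: 0.0006
grip_force: 1.3
r,t 0.10172809377131656 -0.024905951769335657 F 2.0095465177088307 -2.9552949724275788
```

```bash
python3 -m inch '{"travel":[[-0.3,1.2,0],[-0.5,2.2,0],[-0.5,2.2,0]],"turn":[-0.12,-0.24,-0.24],"claw":[1,1,1]}'; python3 -c "from h import *;rep()"
```

```text
time: 9.8
tool_pos: [0.3967, 0.2191, 0.1242]
tool_rot: [-3.14, 0.0, 1.413]
contact_force: [-5.9, 3.7, 1.9]
opening: 0.0002
grip_force: 3.0
r,t 0.10167690733276911 -0.025593953729906388 F 2.6973997325290986 -6.422394931578654
```

The stop has been touched. I press a little further to bring the force to about 10 to 11 N.

```bash
python3 -m inch '{"travel":[[-0.2,0.8,0],[-0.4,1.6,0],[-0.4,1.6,0],[-0.4,1.6,0]],"turn":[0,0,0,0],"claw":[1,1,1,1]}'; python3 -c "from h import *;rep()"
```

```text
time: 10.2
tool_pos: [0.3977, 0.2188, 0.1242]
tool_rot: [-3.139, -0.0, 1.413]
contact_force: [-6.7, 6.3, 2.8]
opening: 0.0006
grip_force: 4.2
r,t 0.10182872497585892 -0.024537907156970355 F 5.175705071007492 -7.5740635142201125
```

```bash
python3 -m inch '{"travel":[[0.2,0.6,0],[0.4,1.2,0],[0.4,1.2,0],[0.4,1.2,0]],"turn":[0,0,0,0],"claw":[1,1,1,1]}'; python3 -c "from h import *;rep()"
```

```text
time: 10.6
tool_pos: [0.3984, 0.2188, 0.1241]
tool_rot: [-3.138, 0.001, 1.413]
contact_force: [-8.4, 5.1, 5.0]
opening: 0.0004
grip_force: 5.2
r,t 0.10176298561320228 -0.02391134801696702 F 3.7425972371781366 -9.075996216444974
```

```bash
python3 -m inch '{"travel":[[0.1,0.6,0],[0.2,1,0],[0.2,1,0],[0.2,1,0]],"turn":[0,0,0,0],"claw":[1,1,1,1]}'; python3 -c "from h import *;rep()"
```

```text
time: 11.0
tool_pos: [0.3989, 0.2187, 0.1241]
tool_rot: [-3.137, 0.001, 1.413]
contact_force: [-10.9, 5.5, 6.7]
opening: 0.0007
grip_force: 6.0
r,t 0.1017608393721915 -0.023314084636835406 F 3.684206416325461 -11.583617265147701
```

That gives 11.6 N tangential, which is firmly home. I release slowly.

```bash
python3 -m inch '{"travel":[[0,-0.4,0],[0,-0.8,0],[0,-1.2,0],[0,-1.6,0],[0,-2,0],[0,-2.4,0],[0,-2.8,0],[0,-3.2,0],[0,-3.6,0],[0,-4,0],[0,-4.4,0],[0,-4.8,0]],"turn":[0,0,0,0,0,0,0,0,0,0,0,0],"claw":[1,1,1,1,1,1,1,1,1,1,1,1]}'; python3 -c "from h import *;rep()";  python3 -m inch '{"travel":[[0,-0.4,0],[0,-0.8,0],[0,-1.2,0],[0,-1.6,0],[0,-2,0],[0,-2.4,0],[0,-2.8,0],[0,-3.4,0],[0,-4,0],[0,-5,0],[0,-6.5,0],[0,-8,0]],"turn":[0,0,0,0,0,0,0,0,0,0,0,0],"claw":[1,1,1,1,1,1,1,1,1,1,1,1]}'; python3 -c "from h import *;rep()"
```

```text
time: 12.2
tool_pos: [0.3967, 0.2193, 0.1242]
tool_rot: [3.141, -0.0, 1.412]
contact_force: [-1.7, 1.1, -0.4]
opening: 0.0007
grip_force: 0.8
r,t 0.10154231061659995 -0.02563203454245716 F 0.8080240926726908 -1.884814660338494
time: 13.4
tool_pos: [0.3883, 0.2206, 0.1242]
tool_rot: [-3.142, -0.0, 1.412]
contact_force: [0.7, -0.4, -0.0]
opening: 0.0006
grip_force: 0.0
r,t 0.10154384899155564 -0.03405024520142934 F -0.2445568671449974 0.7632102683261502
```

```bash
python3 -m inch '{"travel":[[0,0,-15],[0,0,-45],[0,0,-85],[0,0,-125],[0,0,-165],[0,0,-190],[0,0,-200],[0,0,-200]],"turn":[0,0,0,0,0,0,0,0],"claw":[1,1,1,1,1,1,1,1]}';  python3 -m inch '{"travel":[[-15,5,0],[-45,10,0],[-85,20,0],[-125,25,0],[-165,35,0],[-190,40,0],[-200,40,0],[-200,40,0]],"turn":[0,0,0,0,0,0,0,0],"claw":[-1,-1,-1,-1,-1,-1,-1,-1]}'
python3 - <<'E'
from h import *
c=robot.read_camera("top");a=c["pixels"][190:300,170:330,::-1];cv2.imwrite("pics/c4.png",cv2.resize(a,None,fx=5,fy=5,interpolation=cv2.INTER_CUBIC))
cv2.imwrite("top4.png",c["pixels"][:,:,::-1])
c=robot.read_camera("scene");cv2.imwrite("scene4.png",c["pixels"][:,:,::-1]);u,v=[int(x) for x in proj(c,[.38,.315,.15])];print(u,v)
v0,u0=max(v-60,0),max(u-80,0);cv2.imwrite("pics/s4.png",cv2.resize(c["pixels"][v0:v0+120,u0:u0+160,::-1],None,fx=5,fy=5,interpolation=cv2.INTER_CUBIC));print(u0,v0)
E
```

```text
time: 14.2
tool_pos: [0.3887, 0.2207, 0.3249]
tool_rot: [3.14, -0.001, 1.412]
contact_force: [0.7, -0.5, -0.4]
opening: 0.0003
grip_force: 0.0
time: 15.0
tool_pos: [0.3959, 0.0162, 0.3229]
tool_rot: [-3.139, -0.0, 1.41]
contact_force: [-0.4, 0.5, -1.0]
opening: 0.0599
grip_force: 0.0
296 278
216 218
```

View pics/c4.png

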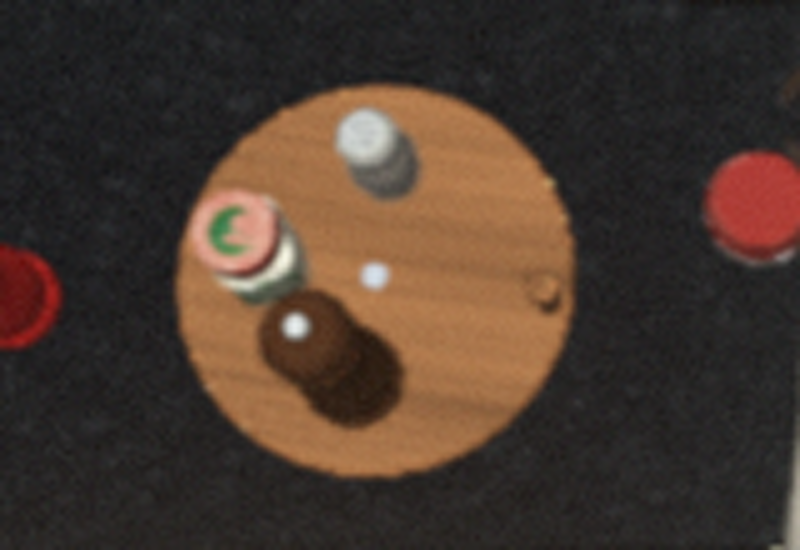

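View pics/s4.png

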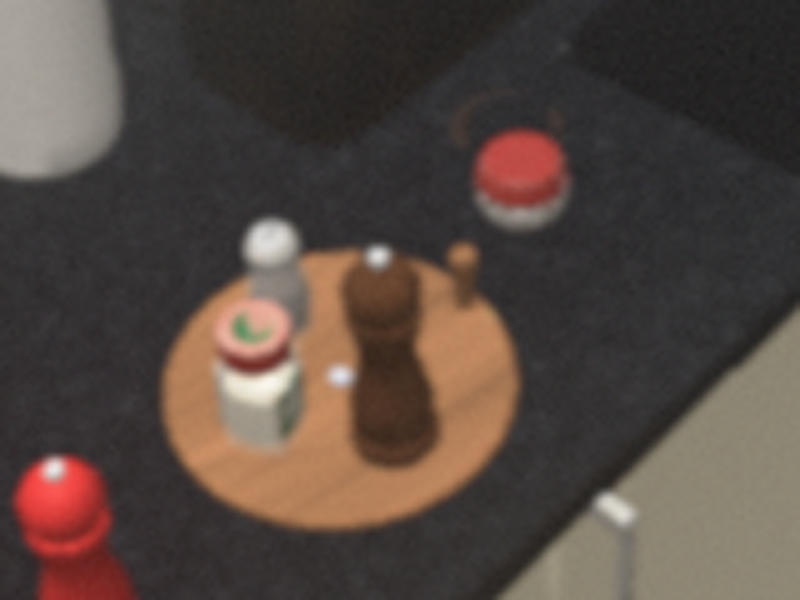

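All are standing after the turn. The knob is now at the right (crop 545,292). The mill button is at top crop (295,325) and scene crop (378,257), so I triangulate it.

```bash
python3 - <<'E'
from h import *
t=robot.read_camera("top");s=robot.read_camera("scene")
f=lambda c,x,y,u,v:ray(c,u+(x+.5)/5-.5,v+(y+.5)/5-.5)
(o1,d1),(o2,d2)=f(t,295,325,170,190),f(s,378,257,216,218)
k=np.linalg.lstsq(np.c_[d1,-d2],o2-o1,rcond=None)[0];print(o1+k[0]*d1,o2+k[1]*d2)
print("top plane .207",plane(t,170+295.5/5-.5,190+325.5/5-.5,.207))
print("knob",plane(t,170+545.5/5-.5,190+287/5-.5,.09))
o=robot.observe();y=o["tool_rot"][2];x=np.array([np.cos(y),np.sin(y)]);tt=np.array([np.sin(y),-np.cos(y)])
p=(o1+k[0]*d1+o2+k[1]*d2)[:2]/2;d=p-o["tool_pos"][:2];print("travel",d@x*1e3,d@tt*1e3,o["tool_pos"],y,o["opening"])
E
```

```text
[0.38394734 0.32944672 0.20120725] [0.38552111 0.33040232 0.20165961]
top plane .207 [0.38298417 0.32829079 0.207     ]
knob [0.42133737 0.21319697 0.09      ]
travel 306.4389108331587 -60.228880365368035 [0.39629345 0.01783686 0.32386067] 1.4137470123898457 0.0757237769362014
```

```bash
python3 -m inch '{"travel":[[15,-3,0],[45,-9,0],[90,-18,0],[135,-27,0],[180,-36,0],[225,-45,0],[265,-53,0],[290,-58,0],[302,-61,0],[305.4,-61.4,0],[305.4,-61.4,0],[305.4,-61.4,0]],"turn":[0,0,0,0,0,0,0,0,0,0,0,0],"claw":[-1,-1,-1,-1,-1,-1,-1,-1,-1,-1,-1,-1]}';  python3 -m inch '{"travel":[[0,0,10],[0,0,30],[0,0,50],[0,0,70],[0,0,85],[0,0,96],[0,0,103],[0,0,103],[0,0,103]],"turn":[0,0,0,0,0,0,0,0,0],"claw":[-1,-1,-1,-1,-1,-1,-1,-1,-1]}'
```

```text
time: 16.4
tool_pos: [0.3841, 0.3271, 0.3243]
tool_rot: [3.141, 0.0, 1.411]
contact_force: [0.1, -0.1, -0.0]
opening: 0.0919
grip_force: 0.0
time: 17.3
tool_pos: [0.3843, 0.3281, 0.2217]
tool_rot: [3.141, -0.001, 1.412]
contact_force: [1.0, 0.8, 0.2]
opening: 0.0918
grip_force: 0.0
```

```bash
python3 -m inch '{"travel":[[0,0,1.5],[0,0,1.5],[0,0,1.5],[0,0,1.5],[0,0,1.5],[0,0,1.5],[0,0,1.5],[0,0,1.5],[0,0,1.5],[0,0,1.5],[0,0,1.5],[0,0,1.5]],"turn":[0,0,0,0,0,0,0,0,0,0,0,0],"claw":[-0.6,-0.4,-0.2,-0.1,0,0.1,0.2,0.3,0.4,0.6,0.8,1]}' 25; python3 -m inch '{"travel":[[0,0,0],[0,0,0],[0,0,0],[0,0,-1],[0,0,-3]],"turn":[0,0,0,0,0],"claw":[1,1,1,1,1]}' 25
```

```text
time: 18.5
tool_pos: [0.384, 0.328, 0.2197]
tool_rot: [-3.142, -0.0, 1.412]
contact_force: [-0.3, 1.1, -0.5]
opening: 0.0475
grip_force: 24.8
time: 19.0
tool_pos: [0.3839, 0.3279, 0.2225]
tool_rot: [-3.141, 0.0, 1.412]
contact_force: [-0.7, -0.9, -2.8]
opening: 0.0473
grip_force: 24.8
```

```bash
python3 -m inch '{"travel":[[0,0,-3],[0,0,-8],[0,0,-18],[0,0,-30],[0,0,-45],[0,0,-60],[0,0,-75],[0,0,-88],[0,0,-98],[0,0,-105],[0,0,-108],[0,0,-108]],"turn":[0,0,0,0,0,0,0,0,0,0,0,0],"claw":[1,1,1,1,1,1,1,1,1,1,1,1]}'
python3 - <<'E'
from h import *
t=robot.read_camera("top");print(robot.observe()["contact_force"])
a=t["pixels"][190:300,170:330,::-1];cv2.imwrite("pics/c5.png",cv2.resize(a,None,fx=5,fy=5,interpolation=cv2.INTER_CUBIC))
E
python3 -m inch '{"travel":[[-4,1,0],[-13,3,0],[-27,6,0],[-45,10,0],[-65,15,0],[-88,20,0],[-112,26,0],[-137,32,0],[-162,38,0],[-187,43,0],[-212,49,0],[-237,55,0]],"turn":[0,0,0,0,0,0,0,0,0,0,0,0],"claw":[1,1,1,1,1,1,1,1,1,1,1,1]}'
python3 -m inch '{"travel":[[-25,6,0],[-50,12,0],[-75,17,0],[-100,23,0],[-125,29,0],[-150,35,0],[-175,40,0],[-200,46,0],[-222,51,0],[-242,56,0],[-257,60,0],[-268,62,0]],"turn":[0,0,0,0,0,0,0,0,0,0,0,0],"claw":[1,1,1,1,1,1,1,1,1,1,1,1]}'
python3 -m inch '{"travel":[[0,0,0],[0,0,0],[0,0,0]],"turn":[0,0,0],"claw":[1,1,1]}'
python3 - <<'E'
from h import *
c=robot.read_camera("scene");cv2.imwrite("pics/s5.png",c["pixels"][150:400,200:500,::-1].repeat(2,0).repeat(2,1))
E
```

```text
time: 20.2
tool_pos: [0.384, 0.3281, 0.3309]
tool_rot: [3.141, -0.0, 1.412]
contact_force: [-0.4, 0.1, -1.7]
opening: 0.047
grip_force: 24.8
[-0.01553538  0.59225542 -3.47405068]
time: 21.45
tool_pos: [0.4003, 0.0834, 0.3307]
tool_rot: [3.141, 0.0, 1.412]
contact_force: [0.9, 0.7, -2.1]
opening: 0.0474
grip_force: 24.8
time: 22.65
tool_pos: [0.4193, -0.1904, 0.3306]
tool_rot: [-3.141, -0.0, 1.411]
contact_force: [-0.5, 0.4, -2.6]
opening: 0.047
grip_force: 24.8
time: 22.95
tool_pos: [0.4197, -0.1884, 0.3307]
tool_rot: [-3.142, -0.0, 1.413]
contact_force: [0.2, 0.7, -1.4]
opening: 0.0471
grip_force: 24.8
```

View pics/s5.png

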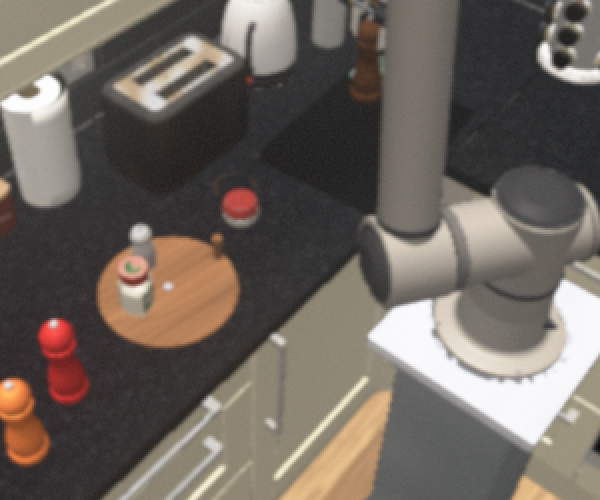

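The mill hangs upright over the board at crop (365,60), and the salt, jar and timer are undisturbed. I lower it.

```bash
python3 -m inch '{"travel":[[0,0,5],[0,0,15],[0,0,30],[0,0,48],[0,0,66],[0,0,84],[0,0,100],[0,0,114],[0,0,125],[0,0,132],[0,0,136],[0,0,136]],"turn":[0,0,0,0,0,0,0,0,0,0,0,0],"claw":[1,1,1,1,1,1,1,1,1,1,1,1]}'; python3 -m inch '{"travel":[[0,0,0.7],[0,0,1.4],[0,0,2],[0,0,2.6],[0,0,3.2],[0,0,3.8],[0,0,3.8]],"turn":[0,0,0,0,0,0,0],"claw":[1,1,1,1,1,1,1]}'
```

```text
time: 24.2
tool_pos: [0.4198, -0.189, 0.1944]
tool_rot: [-3.141, -0.0, 1.412]
contact_force: [-0.1, -0.6, -1.6]
opening: 0.0473
grip_force: 24.8
time: 24.9
tool_pos: [0.4198, -0.189, 0.1908]
tool_rot: [-3.142, -0.0, 1.412]
contact_force: [-0.0, -1.0, -1.7]
opening: 0.0469
grip_force: 24.8
```

```bash
python3 -m inch '{"travel":[[0,0,0.5],[0,0,1],[0,0,1.5],[0,0,1.5]],"turn":[0,0,0,0],"claw":[1,1,1,1]}'
```

```text
time: 25.3
tool_pos: [0.4199, -0.1892, 0.1898]
tool_rot: [3.141, 0.0, 1.412]
contact_force: [-1.8, 0.4, 3.9]
opening: 0.0474
grip_force: 24.9
```

Contact: the vertical force went from −2 to +4 N. I open gently, rise straight up and move aside.

```bash
python3 -m inch '{"travel":[[0,0,-0.3],[0,0,-0.3],[0,0,-0.3],[0,0,-0.3],[0,0,-0.3],[0,0,-0.3],[0,0,-0.3],[0,0,-0.3],[0,0,-0.3],[0,0,-0.3]],"turn":[0,0,0,0,0,0,0,0,0,0],"claw":[0.2,0,-0.2,-0.4,-0.6,-0.8,-1,-1,-1,-1]}' 5;  python3 -m inch '{"travel":[[0,0,-5],[0,0,-15],[0,0,-30],[0,0,-50],[0,0,-75],[0,0,-100],[0,0,-125],[0,0,-140],[0,0,-150],[0,0,-150]],"turn":[0,0,0,0,0,0,0,0,0,0],"claw":[-1,-1,-1,-1,-1,-1,-1,-1,-1,-1]}'; python3 -m inch '{"travel":[[20,0,0],[60,0,0],[100,0,0],[140,0,0],[170,0,0],[190,0,0],[200,0,0],[200,0,0],[200,0,0],[200,0,0]],"turn":[0,0,0,0,0,0,0,0,0,0],"claw":[-1,-1,-1,-1,-1,-1,-1,-1,-1,-1]}'
python3 - <<'E'
from h import *
a=robot.read_camera("top")["pixels"][180:310,100:520,::-1];b=robot.read_camera("scene")["pixels"][130:360,200:500,::-1]
b=cv2.resize(b,(420,322));cv2.imwrite("pics/f.png",cv2.resize(np.vstack([a,b]),None,fx=1.3,fy=1.3))
E
```

```text
time: 26.3
tool_pos: [0.4198, -0.1891, 0.1897]
tool_rot: [3.142, -0.0, 1.412]
contact_force: [1.1, 1.1, 0.3]
opening: 0.0918
grip_force: 0.0
time: 27.3
tool_pos: [0.4201, -0.1892, 0.3413]
tool_rot: [3.139, 0.001, 1.412]
contact_force: [-0.2, -0.1, 0.6]
opening: 0.0918
grip_force: 0.0
time: 28.3
tool_pos: [0.4513, 0.0075, 0.3395]
tool_rot: [-3.141, 0.0, 1.411]
contact_force: [-0.3, 0.5, 0.6]
opening: 0.0916
grip_force: 0.0
```

View pics/f.png

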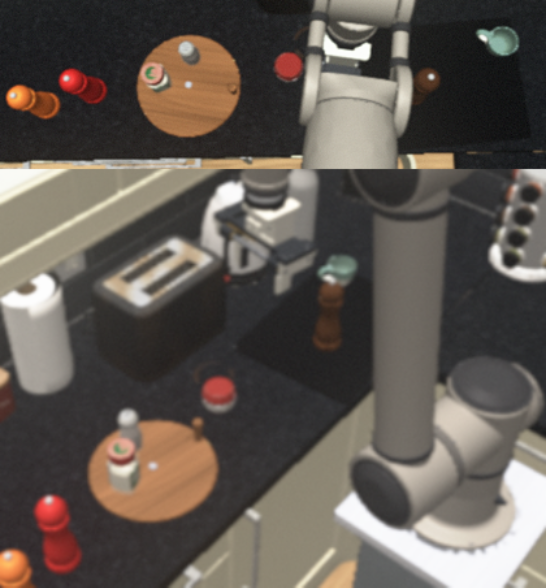

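The mill stands upright on the board (top part of the picture 427,82; lower part 328,315). The salt, jar, timer and cup are standing, and the knob has not moved since I let go of it.

```bash
python3 -c "
from cell import robot
print(robot.hand_in())"
```

```text
the job is handed in; nothing more can be done
None
```

The job is handed in at about 28 s: I turned the lazy Susan firmly against its stop (about 12 N tangential at the knob) and left it resting there, then stood the pepper mill upright on the black glass board; in the last pictures the salt, jar, cup and timer were all still standing.

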